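Find the well of a heater insert on the gauge pin and hold it well-up

TASK

The square aluminium heater insert lying on the bench has a deep well in only one end; the other end has just a shallow dimple. Find the well by feel: slide the insert onto the level pin of the gauge stand until the pin touches the bottom of the well, and draw it off again. Then turn the insert so that its well faces straight up, and finish while still holding it in the gripper like that, at least 10 cm clear of the bench and touching nothing else; leave the beaker, the dish and the stopper where they are.

Things in the scene. Friction and masses are not known exactly. Their poses are not given: they have to be found in the camera images.
- insert: loose aluminium block 36 x 36 x 64 mm, about 0.2 kg, lying on a long side; either end may point any way. Origin: centre of the dimpled end face; its z axis runs along its length to the end with the well (mouth at z = 64 mm). The well is a round blind hole on that axis, 16 mm across, 40 mm deep (floor at z = 24 mm). The dimple has the same diameter but is only 4 mm deep
- gauge_stand: fixed stand: dark steel base plate 100 x 70 x 10 mm, blue upright 40 mm wide, 14 thick, 101 tall; origin on the bench under the upright's centre. A level steel pin, 10 mm in diameter with a bevelled tip, sticks out along the stand's own -x, 85 mm above the bench, and ends 57 mm from the origin; a brass collar 20 mm wide at its root leaves 46 mm free
- pin_tip (a point): the centre of the free end of the gauge pin, 85 mm above the bench; axes as those of the stand (the pin runs from the tip along +x into the upright)
- beaker_100: small clear glass beaker, 60 mm wide, 71 mm tall, standing behind the work; origin at the centre of its underside; leave alone
- petri: clear petri dish, 67 mm across, 14 mm tall, on the bench behind the work; origin at the centre of its underside; leave alone
- rubber_stopper: grey rubber stopper, 28 mm across, 22 mm tall, standing on the bench behind the work; origin at the centre of its underside; leave alone
There are look-alikes about, which are no part of the job. Several things have the shape of the insert; the one meant has the colours described above.

How it is judged:
By the outcome, as a careful person would: the job done as asked, in the order asked, and still so for the second after the job is handed in, while the arm keeps its last pose, push and grip.
It also fails if it takes over 64 s, if anything falls off the work surface, if the arm or the gripper's body presses on something with over 40 N, if the wrist force passes 120 N, or if a joint passes its speed limit or range.

ROBOT

A 7-joint arm with a two-finger parallel gripper is mounted at the origin on a cart in front of the work surface, level with it; the furniture and walls round the work are solid. World frame = base frame: x ahead of the robot, y to its left, z up, the work surface at z = 0. Lengths are in m, angles in rad, forces in N, time in s.
With the tool pointing down it reaches from about 0.425 to 0.925 m from the base axis. Payload 6.8 kg.
Tool frame: the origin (TCP) lies midway between the tips of the shut fingers; the grasp point (between the pads) lies 19 mm behind it; z points along the fingers, y is the line along which they close (so a half turn about z gives the same grasp; the last joint's range is limited). The gripper opens to 85 mm and grips with 20 to 120 N. Pads are 22 mm wide; open, the fingers measure 114 mm over their backs; the gripper's body (76 mm by 85 mm) begins 54 mm behind the grasp point. The pads swing forward as they close: fully open they stand 13 mm farther back than shut.
Start: joints at [1.158, 0.477, 0.022, 1.555, -0.011, 1.109, -0.083], TCP at [0.203, -0.644, 0.231] pointing down, gripper open.
Joint ranges: [-2.96, 2.96], [-0.34, 2.1], [-1.41, 1.46], [0.24, 2.44], [-1.37, 4.51], [0.17, 1.92], [-2.96, 2.96]. Speed limits (rad/s): [2.39, 2.39, 3.14, 3.14, 3.14, 3.14, 3.14].

INTERFACE

Orientations are given as a unit quaternion [w, x, y, z].
In Python, from station import * gives the robot as it stands. The module is installed in compiled form; this text tells all that it offers.
- The arm moves only by the shell command python3 -m jog 'ROWS' [OPENING] [FORCE]. ROWS is JSON, a list of rows, each an object of numbers: "x", "y", "z": the shift along the tool's x, y, z in m; "ax", "ay", "az": the turn, a rotation vector about the tool's x, y, z in rad. In form: [{"x": .., "y": .., "z": .., "ax": .., "ay": .., "az": ..}, ...]. A call has 1 to 12 rows; each row is the pose to reach, as a shift and turn from the pose commanded when the call began, along the tool's axes at that moment; what a row does not reach only later rows make up. A row lasts 1/10 s, in which the tool goes at most 50 mm and 8.59 degrees, less where a joint would pass 70% of its speed; a pose out of reach is approached as far as the arm can. A call with a gripper value outside its range is refused whole. OPENING is the opening, from 0 (shut) to 1 (fully open), set as the call begins (- or left out, the last holds). The fingers move at their own pace and stop on an object; FORCE is the grip in N (left out, the last holds). Time passes only in rows, so rows that repeat a pose let the fingers close. It gives the time, the measured TCP pose, the force, the opening and the grip force at its end, in the units of the state.
- get_obs(): the state, without advancing time (a new reading comes with each control period).
- read_camera(name): name is "side" or "top" or "wrist"; returns the picture (400x640x3 uint8, red, green, blue); there is no depth.
- camera_params(name): a dict with "K" (3x3 intrinsics, pixels), "origin" and "attitude" of the camera in the world. Camera axes: x right, y up, looking along -z (the intrinsics and any distortion apply to the point x, -y, -z); pixel columns grow to the right and rows downward; lengths in m; the calibration is good to about 2 mm. A picture is of the moment at which its call begins: read the wrist's pose just before it. camera_params takes no time and is no camera call; for the wrist camera it gives the pose at the moment of the call.
- hand_in(): hands the job in; it is judged then, once.
The state is a dict: "t": time; "q": joint angles; "joint_vel": joint speeds; "joint_torque": joint torques, N m; "eef_pos": TCP position; "tool_rot": TCP orientation; "contact_force": force on the tool from outside, world axes, zero at the start; "torque": the same for the moment, N m; "gripper_width": opening from 0.0 (shut) to 1.0 (fully open); "grasp_force": force on a finger pad.
Only numpy, scipy, OpenCV 4.12 (cv2) and the standard library are available. Lean on these libraries where they do the work, as an engineer would, in place of code of your own. Each camera call takes 0.05 s, during which the arm holds its last target. There are 200 camera calls.

## Working session

There is one attempt and no reset: what is moved stays moved. The work goes in short steps, Python scripts to look and compute and a shell command to move; the robot and the scene stay as the last step left them, time stands still between calls to the robot, and variables do not carry over. Pictures are saved under pics/ and viewed, at most 10 in all, crops included, and the job is handed in when it is done.

```bash
mkdir -p pics
python3 - <<'E'
from station import *
import cv2,numpy as np
o=get_obs();print({k:np.round(v,3).tolist() for k,v in o.items()})
for n in("top","side"):
    im=read_camera(n);cv2.imwrite(f"pics/{n}0.png",im[:,:,::-1]);p=camera_params(n);print(n,{k:np.round(v,4).tolist() if not isinstance(v,str) else v for k,v in p.items()})
E
```

```text
{'t': 0.0, 'q': [1.158, 0.478, 0.022, 1.556, -0.012, 1.109, -0.083], 'joint_vel': [-0.001, 0.001, 0.001, -0.002, 0.001, -0.001, -0.001], 'joint_torque': [-0.0, -59.645, 1.608, -28.119, 0.012, 0.01, 0.0], 'eef_pos': [0.202, -0.643, 0.23], 'tool_rot': [-0.001, 0.988, 0.152, -0.0], 'contact_force': [-0.844, 0.13, 0.901], 'torque': [0.035, 0.003, -0.009], 'grasp_force': 0.0, 'gripper_width': 0.994}
top {'K': [[395.1146, 0.0, 321.8289], [0.0, 395.1146, 203.1229], [0.0, 0.0, 1.0]], 'origin': [0.3541, 0.056, 0.9285], 'attitude': [-0.6898, -0.0724, 0.0741, 0.7165]}
side {'K': [[505.4732, 0.0, 314.7454], [0.0, 505.4732, 189.6645], [0.0, 0.0, 1.0]], 'origin': [0.5269, -0.7913, 0.8256], 'attitude': [0.9132, 0.4073, 0.0003, -0.0139]}
```

View pics/top0.png

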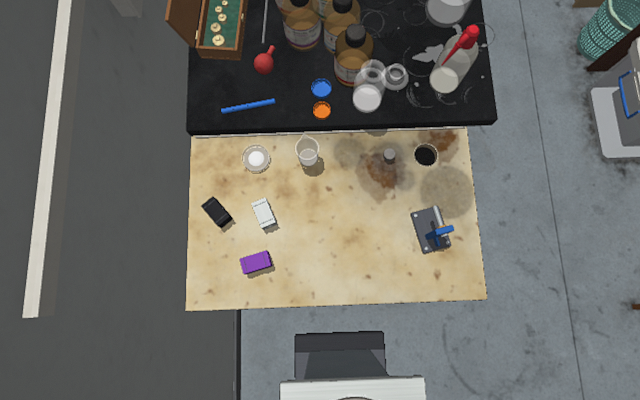

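View pics/side0.png

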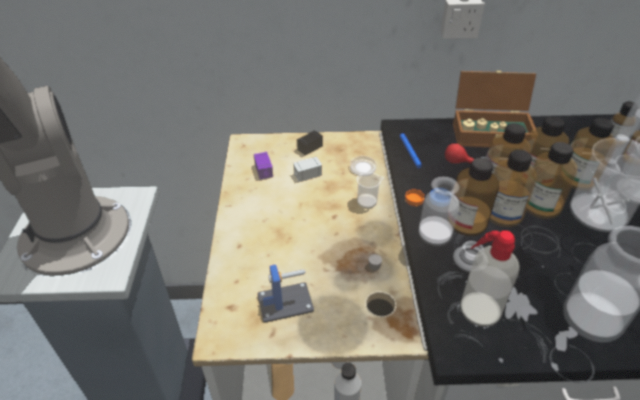

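The top view shows the silver insert at (263,213), with the black (217,211) and purple (256,262) look-alikes nearby. The stand is at (432,230). In the side view the pin runs from (280,273) to (303,273), roughly world +x.

```bash
cat > h.py <<'E'
from station import *
import cv2,numpy as np
from scipy.spatial.transform import Rotation as R
def rot(q): return R.from_quat([q[1],q[2],q[3],q[0]])
def ray(p,uv):
    K=np.array(p["K"]);d=np.linalg.inv(K)@[uv[0],uv[1],1.];d=d*[1,-1,-1]
    return np.array(p["origin"]),rot(p["attitude"]).apply(d)
def onz(p,uv,z):
    o,d=ray(p,uv);return o+d*(z-o[2])/d[2]
def proj(p,X):
    c=rot(p["attitude"]).inv().apply(np.array(X)-p["origin"]);v=np.array(p["K"])@(c*[1,-1,-1]);return v[:2]/v[2]
E
python3 - <<'E'
from h import *
t=cv2.imread("pics/top0.png");s=cv2.imread("pics/side0.png")
a=cv2.resize(t[185:265,190:290],None,fx=4,fy=4,interpolation=2);b=cv2.resize(t[195:265,400:470],None,fx=5,fy=5,interpolation=2)
c=cv2.resize(s[255:325,250:330],None,fx=5,fy=5,interpolation=2)
b=b[:320,:];o=np.zeros((600,800,3),np.uint8);o[:320,:400]=a;o[:320,400:750]=b;o[320:600,:400]=c[:280]
d=cv2.resize(s[140:196,250:330],None,fx=5,fy=5,interpolation=2);o[320:600,400:]=d
cv2.imwrite("pics/crop1.png",o)
for n in("top","side"):
    im=cv2.imread(f"pics/{n}0.png");p=camera_params(n)
    h=cv2.cvtColor(im,cv2.COLOR_BGR2HSV);reg=np.zeros(im.shape[:2],np.uint8)
    if n=="top":
        reg[190:240,240:285]=1
        m=((h[...,1]<40)&(h[...,2]>130)&(reg>0)).astype(np.uint8)
        c=max(cv2.findContours(m,0,2)[0],key=cv2.contourArea);r=cv2.minAreaRect(c);print(r)
        print(np.round([onz(p,q,.036) for q in cv2.boxPoints(r)],3))
    m=cv2.inRange(h,(100,120,60),(125,255,255));m2=np.zeros_like(m)
    if n=="top": m2[190:270,400:470]=m[190:270,400:470]
    else: m2[255:330,240:330]=m[255:330,240:330]
    c=max(cv2.findContours(m2,0,2)[0],key=cv2.contourArea);print(n,cv2.minAreaRect(c),cv2.boundingRect(c))
E
```

```text
((262.91717529296875, 212.29881286621094), (27.25080680847168, 16.15467071533203), 67.61986541748047)
[[0.549 0.215 0.036]
 [0.562 0.181 0.036]
 [0.502 0.158 0.036]
 [0.489 0.192 0.036]]
top ((439.0354309082031, 232.03099060058594), (17.027048110961914, 26.34018325805664), 41.18592834472656) (426, 225, 28, 21)
side ((274.3117370605469, 273.1529541015625), (14.9682035446167, 5.097866058349609), 77.47119140625) (271, 266, 8, 15)
```

View pics/crop1.png

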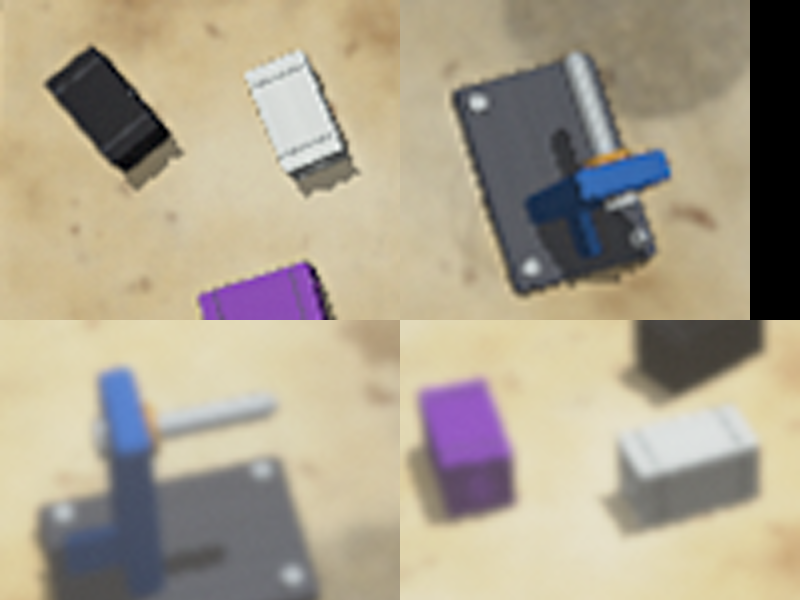

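```bash
cat >> h.py <<'E'
def go(P,xdir_deg=None,Rt=None,o=None):
    """tool-axes shift and turn to reach TCP P with tool down, tool x at xdir_deg"""
    o=o or get_obs();Rn=rot(o["tool_rot"]);T=np.array(P)-o["eef_pos"]
    if Rt is None: 
        a=np.radians(xdir_deg);x=[np.cos(a),np.sin(a),0];Rt=R.from_matrix(np.c_[x,np.cross([0,0,-1],x),[0,0,-1]])
    print("shift",np.round(Rn.inv().apply(T),4),"turn",np.round((Rn.inv()*Rt).as_rotvec(),4),"dist",np.linalg.norm(T).round(3))
E
python3 - <<'E'
from h import *
pt=camera_params("top");ps=camera_params("side")
print("pin top",onz(pt,(435,206.8),.085),onz(pt,(441.2,225.5),.085))
print("pin side",onz(ps,(304.5,271.6),.085),onz(ps,(282,275.5),.085))
# base plate corners at z=.01
B=np.array([onz(pt,(400+(x-400)/5,195+y/5),.01) for x,y in[(453,93),(560,55),(655,250),(520,293)]]);print(B.round(3))
B=np.array([onz(pt,(400+(x-400)/5,195+y/5),.101) for x,y in[(577,185),(665,152),(668,175),(583,205)]]);print(B.round(3),B.mean(0))
go((.42,-.3,.30),20)
E
```

```text
pin top [ 0.5140232  -0.19525973  0.085     ] [ 0.47253486 -0.20462655  0.085     ]
pin side [ 0.51405776 -0.19381351  0.085     ] [ 0.47244147 -0.20150344  0.085     ]
[[ 0.514 -0.158  0.01 ]
 [ 0.53  -0.211  0.01 ]
 [ 0.437 -0.246  0.01 ]
 [ 0.419 -0.182  0.01 ]]
[[ 0.457 -0.186  0.101]
 [ 0.47  -0.225  0.101]
 [ 0.46  -0.225  0.101]
 [ 0.448 -0.188  0.101]] [ 0.4586708  -0.20583819  0.101     ]
shift [ 0.3106 -0.2624 -0.0692] turn [-0.0016  0.0001 -0.0442] dist 0.412
```

```bash
python3 -m jog '[{"x":0.31,"y":-0.262,"z":-0.07},{"x":0.31,"y":-0.262,"z":-0.07},{"x":0.31,"y":-0.262,"z":-0.07},{"x":0.31,"y":-0.262,"z":-0.07},{"x":0.31,"y":-0.262,"z":-0.07},{"x":0.31,"y":-0.262,"z":-0.07},{"x":0.31,"y":-0.262,"z":-0.07},{"x":0.31,"y":-0.262,"z":-0.07},{"x":0.31,"y":-0.262,"z":-0.07},{"x":0.31,"y":-0.262,"z":-0.07}]' 1
python3 - <<'E'
from h import *
im=read_camera("wrist");p=camera_params("wrist");np.save("w1.npy",p,allow_pickle=True);cv2.imwrite("pics/w1.png",im[:,:,::-1])
o=get_obs();print(o["q"],p)
print(proj(p,(.514,-.1945,.085)),proj(p,(.472,-.203,.085)),proj(p,o["eef_pos"]))
go((.5255,.1865,.22),21)
E
```

```text
[ 1.15790044  0.47763603  0.02237384  1.55622275 -0.0115158   1.10929996
 -0.08310295] {'K': array([[284.55047446,   0.        , 317.91170337],
       [  0.        , 284.55047446, 200.98374026],
       [  0.        ,   0.        ,   1.        ]]), 'origin': array([ 0.26979821, -0.62279903,  0.37428672]), 'attitude': array([ 0.79849027, -0.11148992,  0.08270899, -0.58578367])}
[-213.74502207 -477.25124163] [-187.79999595 -374.55826056] [317.3626465  251.97302855]
shift [ 0.5573 -0.6947  0.0115] turn [-0.0014  0.0001 -0.0617] dist 0.891validation failed for argument at $[0]...
```

View pics/w1.png

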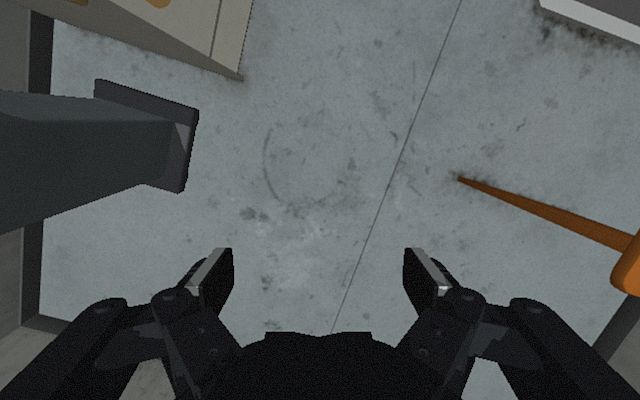

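The jog was refused, so the arm has not moved and the picture shows only the floor and the open fingers. I'll retry with all six keys in each row.

```bash
python3 -m jog '[{"x":0.31,"y":-0.262,"z":-0.07,"ax":0,"ay":0,"az":0},{"x":0.31,"y":-0.262,"z":-0.07,"ax":0,"ay":0,"az":0},{"x":0.31,"y":-0.262,"z":-0.07,"ax":0,"ay":0,"az":0},{"x":0.31,"y":-0.262,"z":-0.07,"ax":0,"ay":0,"az":0},{"x":0.31,"y":-0.262,"z":-0.07,"ax":0,"ay":0,"az":0},{"x":0.31,"y":-0.262,"z":-0.07,"ax":0,"ay":0,"az":0},{"x":0.31,"y":-0.262,"z":-0.07,"ax":0,"ay":0,"az":0},{"x":0.31,"y":-0.262,"z":-0.07,"ax":0,"ay":0,"az":0},{"x":0.31,"y":-0.262,"z":-0.07,"ax":0,"ay":0,"az":0},{"x":0.31,"y":-0.262,"z":-0.07,"ax":0,"ay":0,"az":0}]' 1
```

```text
t: 1.15
eef_pos: [0.4211, -0.2989, 0.3017]
tool_rot: [0.0, 0.988, 0.154, 0.0]
contact_force: [0.1, -0.7, 1.0]
gripper_width: 0.998
grasp_force: 0.0
```

Run:
```python
from h import *
o=get_obs();p=camera_params("wrist");im=read_camera("wrist");np.save("w2.npy",p,allow_pickle=True);cv2.imwrite("pics/w2.png",im[:,:,::-1])
print(o["q"])
print(proj(p,(.514,-.1945,.085)),proj(p,(.472,-.203,.085)))
go((.53,.187,.22),21)
```

```text
[ 0.65778886  0.1601737  -0.18173111  1.83267079  0.0311355   1.15078089
 -0.79539687]
[256.85559216  75.4969222 ] [255.03951975 113.56847621]
shift [ 0.2524 -0.432   0.0809] turn [ 0.0003  0.0005 -0.0604] dist 0.507
```

View pics/w2.png

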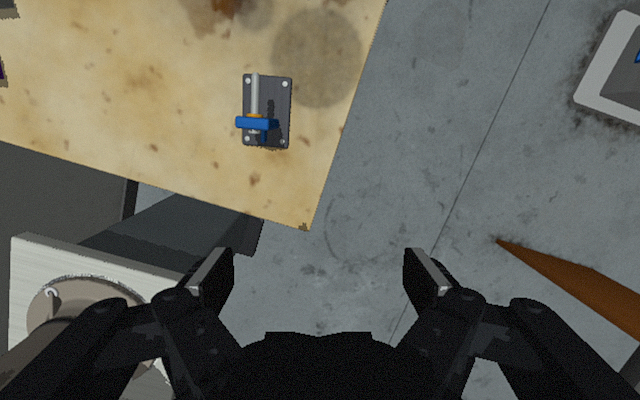

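Pin tip is at (255,74) and root at (255,114), agreeing with the prediction to 2 px. Now to the insert.

```bash
python3 -m jog '[{"x":0.25,"y":-0.432,"z":0.08,"ax":0,"ay":0,"az":-0.06},{"x":0.25,"y":-0.432,"z":0.08,"ax":0,"ay":0,"az":-0.06},{"x":0.25,"y":-0.432,"z":0.08,"ax":0,"ay":0,"az":-0.06},{"x":0.25,"y":-0.432,"z":0.08,"ax":0,"ay":0,"az":-0.06},{"x":0.25,"y":-0.432,"z":0.08,"ax":0,"ay":0,"az":-0.06},{"x":0.25,"y":-0.432,"z":0.08,"ax":0,"ay":0,"az":-0.06},{"x":0.25,"y":-0.432,"z":0.08,"ax":0,"ay":0,"az":-0.06},{"x":0.25,"y":-0.432,"z":0.08,"ax":0,"ay":0,"az":-0.06},{"x":0.25,"y":-0.432,"z":0.08,"ax":0,"ay":0,"az":-0.06},{"x":0.25,"y":-0.432,"z":0.08,"ax":0,"ay":0,"az":-0.06},{"x":0.25,"y":-0.432,"z":0.08,"ax":0,"ay":0,"az":-0.06},{"x":0.25,"y":-0.432,"z":0.08,"ax":0,"ay":0,"az":-0.06}]'
python3 - <<'E'
from h import *
p=camera_params("wrist");im=read_camera("wrist")[:,:,::-1];cv2.imwrite("pics/w3.png",im)
p2=np.load("w2.npy",allow_pickle=True).item()
a,b=onz(p2,(255,74),.085),onz(p2,(255.5,114),.085);print("pin",a,b,np.degrees(np.arctan2(*(a-b)[1::-1])))
h=cv2.cvtColor(np.ascontiguousarray(im),cv2.COLOR_BGR2HSV);m=((h[...,1]<35)&(h[...,2]>150)).astype(np.uint8)
c0=proj(p,(.5255,.1865,.036));print("exp",c0)
for c in cv2.findContours(m,0,2)[0]:
    if cv2.contourArea(c)>300:
        r=cv2.minAreaRect(c);print(r,onz(p,r[0],.036),np.round([onz(p,q,.036)[:2] for q in cv2.boxPoints(r)],3).tolist())
print(get_obs()["q"]);go((.5255,.1865,.1),21)
E
```

```text
t: 2.4
eef_pos: [0.5288, 0.1854, 0.22]
tool_rot: [0.0, 0.983, 0.181, -0.001]
contact_force: [0.1, -1.0, -0.8]
gripper_width: 1.001
grasp_force: 0.0
pin [ 0.51490705 -0.19203299  0.085     ] [ 0.47168469 -0.20365487  0.085     ] 15.050059967896795
exp [315.75036936 183.90057059]
((314.5, 183.5), (35.0, 29.0), 90.0) [0.52542591 0.18804644 0.036     ] [[0.539, 0.211], [0.551, 0.18], [0.512, 0.164], [0.499, 0.197]]
((341.5000305175781, 58.00001525878906), (34.64822769165039, 34.64822769165039), 45.0) [0.66115174 0.20914443 0.036     ] [[0.652, 0.233], [0.682, 0.218], [0.67, 0.185], [0.639, 0.2]]
[-0.0333325   0.34677045 -0.51233334  1.81701526  0.19632967  1.03021826
 -1.8305391 ]
shift [-0.002  -0.004   0.1203] turn [ 0.001  0.002 -0.004] dist 0.12
```

View pics/w3.png

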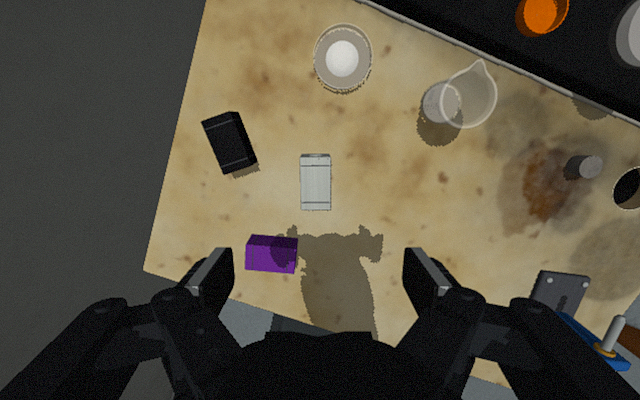

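The insert is centred at (315,183) and lined up with the tool. The purple block at (272,254) and the black one at (230,142) are clear of the finger paths. Going down to grasp.

```bash
python3 -m jog '[{"x":-0.002,"y":-0.002,"z":0.05,"ax":0,"ay":0.002,"az":-0.004},{"x":-0.002,"y":-0.002,"z":0.1,"ax":0,"ay":0.002,"az":-0.004},{"x":-0.002,"y":-0.002,"z":0.14,"ax":0,"ay":0.002,"az":-0.004},{"x":-0.002,"y":-0.002,"z":0.17,"ax":0,"ay":0.002,"az":-0.004},{"x":-0.002,"y":-0.002,"z":0.19,"ax":0,"ay":0.002,"az":-0.004},{"x":-0.002,"y":-0.002,"z":0.203,"ax":0,"ay":0.002,"az":-0.004},{"x":-0.002,"y":-0.002,"z":0.21,"ax":0,"ay":0.002,"az":-0.004},{"x":-0.002,"y":-0.002,"z":0.215,"ax":0,"ay":0.002,"az":-0.004},{"x":-0.002,"y":-0.002,"z":0.215,"ax":0,"ay":0.002,"az":-0.004}]'
python3 -m jog '[{"x":0,"y":0,"z":0,"ax":0,"ay":0,"az":0},{"x":0,"y":0,"z":0,"ax":0,"ay":0,"az":0},{"x":0,"y":0,"z":0,"ax":0,"ay":0,"az":0},{"x":0,"y":0,"z":0,"ax":0,"ay":0,"az":0},{"x":0,"y":0,"z":0,"ax":0,"ay":0,"az":0},{"x":0,"y":0,"z":0,"ax":0,"ay":0,"az":0},{"x":0,"y":0,"z":0,"ax":0,"ay":0,"az":0},{"x":0,"y":0,"z":0,"ax":0,"ay":0,"az":0},{"x":0,"y":0,"z":0,"ax":0,"ay":0,"az":0},{"x":0,"y":0,"z":0,"ax":0,"ay":0,"az":0}]' 0 60
```

```text
t: 3.35
eef_pos: [0.5264, 0.1868, 0.0066]
tool_rot: [-0.0, 0.983, 0.183, 0.001]
contact_force: [0.0, 1.0, 0.2]
gripper_width: 0.999
grasp_force: 0.0
t: 4.35
eef_pos: [0.5264, 0.1876, 0.007]
tool_rot: [-0.0, 0.983, 0.183, 0.002]
contact_force: [-0.6, -0.3, 6.8]
gripper_width: 0.412
grasp_force: 60.8
```

```bash
python3 -m jog '[{"x":0,"y":0,"z":-0.03,"ax":0,"ay":0,"az":0},{"x":0,"y":0,"z":-0.07,"ax":0,"ay":0,"az":0},{"x":0,"y":0,"z":-0.12,"ax":0,"ay":0,"az":0},{"x":0,"y":0,"z":-0.15,"ax":0,"ay":0,"az":0},{"x":0,"y":0,"z":-0.15,"ax":0,"ay":0,"az":0},{"x":0,"y":0,"z":-0.15,"ax":0,"ay":0,"az":0}]'
python3 - <<'E'
from h import *
o=get_obs();p=camera_params("wrist");im=read_camera("wrist")[:,:,::-1]
Rn=rot(o["tool_rot"]);P=np.array(o["eef_pos"])
f=lambda v:proj(p,P+Rn.apply(v))
for v in [(x,y,-.029) for x in(-.032,.032) for y in(-.018,.018)]+[(.032,y,z) for y in(-.018,.018) for z in(-.029,.007)]: print(v,f(v).round(1))
cv2.imwrite("pics/w4.png",cv2.resize(im[130:330,200:440],None,fx=3,fy=3,interpolation=2))
go((.566,-.179,.16),15)
E
```

```text
t: 4.95
eef_pos: [0.5255, 0.1868, 0.1562]
tool_rot: [0.0, 0.983, 0.183, 0.001]
contact_force: [0.3, 0.6, -1.5]
gripper_width: 0.411
grasp_force: 60.7
(-0.032, -0.018, -0.029) [280.2 338.6]
(-0.032, 0.018, -0.029) [354.2 338.6]
(0.032, -0.018, -0.029) [274.7 213.8]
(0.032, 0.018, -0.029) [359.5 213.8]
(0.032, -0.018, -0.029) [274.7 213.8]
(0.032, -0.018, 0.007) [284.4 192.8]
(0.032, 0.018, -0.029) [359.5 213.8]
(0.032, 0.018, 0.007) [350.2 192.8]
shift [-0.0932  0.3558 -0.0048] turn [4.000e-04 1.000e-04 1.069e-01] dist 0.368
```

View pics/w4.png

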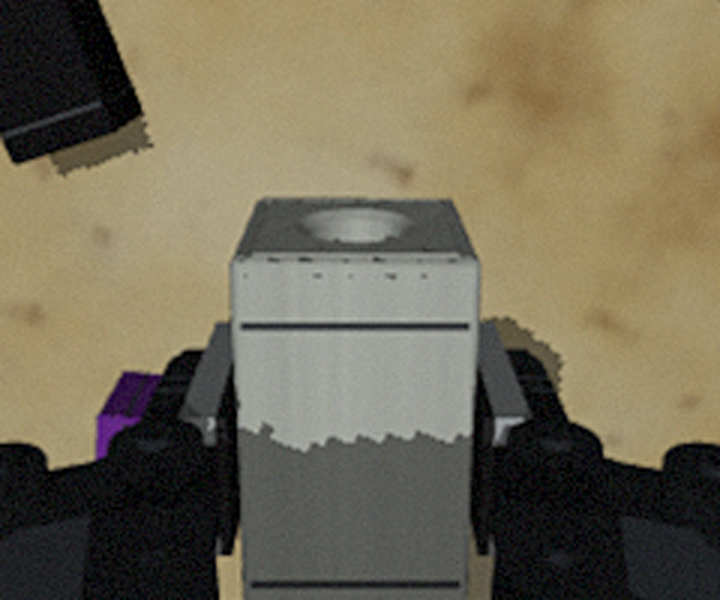

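The insert sits straight between the pads, with its far face edge at about (277–359,216) against a predicted (275–360,214), so the in-hand pose is as expected. The hole in the far end is seen too obliquely to judge its depth, so I'll probe the near end first.

```bash
python3 -m jog '[{"x":-0.093,"y":0.356,"z":-0.005,"ax":0,"ay":0,"az":0.107},{"x":-0.093,"y":0.356,"z":-0.005,"ax":0,"ay":0,"az":0.107},{"x":-0.093,"y":0.356,"z":-0.005,"ax":0,"ay":0,"az":0.107},{"x":-0.093,"y":0.356,"z":-0.005,"ax":0,"ay":0,"az":0.107},{"x":-0.093,"y":0.356,"z":-0.005,"ax":0,"ay":0,"az":0.107},{"x":-0.093,"y":0.356,"z":-0.005,"ax":0,"ay":0,"az":0.107},{"x":-0.093,"y":0.356,"z":-0.005,"ax":0,"ay":0,"az":0.107},{"x":-0.093,"y":0.356,"z":-0.005,"ax":0,"ay":0,"az":0.107},{"x":-0.093,"y":0.356,"z":-0.005,"ax":0,"ay":0,"az":0.107},{"x":-0.093,"y":0.356,"z":-0.005,"ax":0,"ay":0,"az":0.107},{"x":-0.093,"y":0.356,"z":-0.005,"ax":0,"ay":0,"az":0.107}]'
python3 -m jog '[{"x":0,"y":0,"z":0.04,"ax":0,"ay":0,"az":0},{"x":0,"y":0,"z":0.07,"ax":0,"ay":0,"az":0},{"x":0,"y":0,"z":0.085,"ax":0,"ay":0,"az":0},{"x":0,"y":0,"z":0.085,"ax":0,"ay":0,"az":0},{"x":0,"y":0,"z":0.085,"ax":0,"ay":0,"az":0}]'
python3 - <<'E'
from h import *
o=get_obs();print(np.round(o["q"],2),o["eef_pos"])
for n in("top","side"):
    im=read_camera(n)[:,:,::-1];p=camera_params(n);c=proj(p,(.515,-.193,.085)).astype(int);print(n,c)
    cr=im[c[1]-45:c[1]+45,c[0]-60:c[0]+60];cv2.imwrite(f"pics/{n}5.png",cr)
a=np.vstack([cv2.resize(cv2.imread(f"pics/{n}5.png"),None,fx=3.3,fy=3.3,interpolation=2) for n in("top","side")]);cv2.imwrite("pics/c5.png",a)
go((.566,-.179,.074),15)
E
```

```text
t: 6.1
eef_pos: [0.5667, -0.1761, 0.1599]
tool_rot: [-0.001, 0.991, 0.132, 0.0]
contact_force: [0.0, 0.8, -1.5]
gripper_width: 0.415
grasp_force: 60.8
t: 6.6
eef_pos: [0.5682, -0.1776, 0.0769]
tool_rot: [-0.0, 0.991, 0.131, 0.001]
contact_force: [-0.1, 0.6, -1.1]
gripper_width: 0.412
grasp_force: 60.7
[ 0.46  0.55 -0.34  1.86  0.25  0.77 -1.33] [ 0.56816746 -0.17755671  0.0768919 ]
top [433 206]
side [305 271]
shift [-0.0029  0.0001  0.0038] turn [ 0.0011 -0.0046  0.0004] dist 0.005
```

View pics/c5.png

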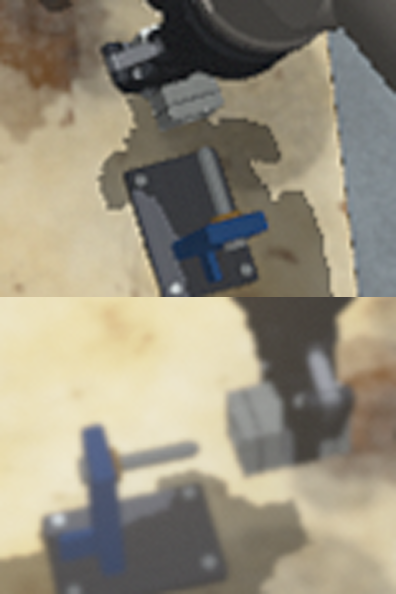

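```bash
python3 -m jog '[{"x":0,"y":0,"z":0.003,"ax":0,"ay":-0.003,"az":0},{"x":0,"y":0,"z":0.003,"ax":0,"ay":-0.003,"az":0},{"x":-0.01,"y":0,"z":0.003,"ax":0,"ay":-0.003,"az":0},{"x":-0.016,"y":0,"z":0.003,"ax":0,"ay":-0.003,"az":0},{"x":-0.02,"y":0,"z":0.003,"ax":0,"ay":-0.003,"az":0},{"x":-0.022,"y":0,"z":0.003,"ax":0,"ay":-0.003,"az":0},{"x":-0.024,"y":0,"z":0.003,"ax":0,"ay":-0.003,"az":0},{"x":-0.024,"y":0,"z":0.003,"ax":0,"ay":-0.003,"az":0}]'
python3 -m jog '[{"x":-0.002,"y":0,"z":0,"ax":0,"ay":0,"az":0},{"x":-0.003,"y":0,"z":0,"ax":0,"ay":0,"az":0},{"x":-0.003,"y":0,"z":0,"ax":0,"ay":0,"az":0}]'
python3 - <<'E'
from h import *
o=get_obs();d=np.array(o["eef_pos"])-[.5147,-.193,.085];a=np.radians(15);u=np.array([np.cos(a),np.sin(a),0])
print("along",d@u-.033,"lat",d@[-u[1],u[0],0],"z",d[2],"F along",np.dot(o["contact_force"],u))
E
```

```text
t: 7.5
eef_pos: [0.5447, -0.1845, 0.0733]
tool_rot: [0.0, 0.991, 0.131, 0.0]
contact_force: [1.6, 0.5, -2.1]
gripper_width: 0.411
grasp_force: 60.7
t: 7.8
eef_pos: [0.5445, -0.1845, 0.0739]
tool_rot: [0.0, 0.991, 0.131, 0.003]
contact_force: [8.0, 1.4, -6.4]
gripper_width: 0.411
grasp_force: 60.4
along -0.0020155189050759074 lat 0.0004770430363151295 z -0.01114260704458385 F along 8.095102538052496
```

```bash
cat > st.py <<'E'
from h import *
o=get_obs();d=np.array(o["eef_pos"])-[.5147,-.193,.085];a=np.radians(15);u=np.array([np.cos(a),np.sin(a),0])
print("along",(d@u-.033).round(4),"lat",(d@[-u[1],u[0],0]).round(4),"z",d[2].round(4),"F along",np.dot(o["contact_force"],u).round(1),"M",np.round(o["torque"],2))
E
python3 -m jog '[{"x":0.007,"y":0,"z":0,"ax":0,"ay":0,"az":0},{"x":0.007,"y":0,"z":0.0025,"ax":0,"ay":0,"az":0},{"x":0.004,"y":0,"z":0.0025,"ax":0,"ay":0,"az":0},{"x":0.002,"y":0,"z":0.0025,"ax":0,"ay":0,"az":0},{"x":0.001,"y":0,"z":0.0025,"ax":0,"ay":0,"az":0},{"x":0.0,"y":0,"z":0.0025,"ax":0,"ay":0,"az":0},{"x":0,"y":0,"z":0.0025,"ax":0,"ay":0,"az":0}]'
python3 st.py
python3 -m jog '[{"x":-0.002,"y":0,"z":0,"ax":0,"ay":0,"az":0},{"x":-0.003,"y":0,"z":0,"ax":0,"ay":0,"az":0},{"x":-0.003,"y":0,"z":0,"ax":0,"ay":0,"az":0}]'
python3 st.py
```

```text
t: 8.5
eef_pos: [0.5444, -0.1842, 0.0713]
tool_rot: [-0.0, 0.991, 0.131, 0.003]
contact_force: [9.3, 2.6, -5.6]
gripper_width: 0.409
grasp_force: 60.5
along -0.0021 lat 0.0008 z -0.0137 F along 9.7 M [ 0.52 -1.98  0.04]
t: 8.8
eef_pos: [0.5443, -0.1842, 0.072]
tool_rot: [0.0, 0.991, 0.132, 0.006]
contact_force: [14.0, 4.4, -7.8]
gripper_width: 0.41
grasp_force: 60.8
along -0.0022 lat 0.0008 z -0.013 F along 14.7 M [ 0.81 -3.18  0.02]
```

Both pushes stopped at the same shallow depth of about 2 mm, which fits the dimple bottom. I'll back off, turn half round, and probe the other end.

```bash
python3 -m jog '[{"x":0.02,"y":0,"z":0,"ax":0,"ay":0,"az":0},{"x":0.05,"y":0,"z":-0.003,"ax":0,"ay":0,"az":0},{"x":0.06,"y":0,"z":-0.04,"ax":0,"ay":0,"az":0},{"x":0.06,"y":0,"z":-0.06,"ax":0,"ay":0,"az":0},{"x":0.06,"y":0,"z":-0.06,"ax":0,"ay":0,"az":0}]'
python3 -m jog '[{"x":0,"y":0,"z":0,"ax":0,"ay":0,"az":-1.57},{"x":0,"y":0,"z":0,"ax":0,"ay":0,"az":-1.57},{"x":0,"y":0,"z":0,"ax":0,"ay":0,"az":-1.57},{"x":0,"y":0,"z":0,"ax":0,"ay":0,"az":-1.57},{"x":0,"y":0,"z":0,"ax":0,"ay":0,"az":-1.57},{"x":0,"y":0,"z":0,"ax":0,"ay":0,"az":-1.57},{"x":0,"y":0,"z":0,"ax":0,"ay":0,"az":-1.57},{"x":0,"y":0,"z":0,"ax":0,"ay":0,"az":-1.57},{"x":0,"y":0,"z":0,"ax":0,"ay":0,"az":-1.57},{"x":0,"y":0,"z":0,"ax":0,"ay":0,"az":-1.57},{"x":0,"y":0,"z":0,"ax":0,"ay":0,"az":-1.57}]'
python3 -m jog '[{"x":0,"y":0,"z":0,"ax":0,"ay":0,"az":-1.57},{"x":0,"y":0,"z":0,"ax":0,"ay":0,"az":-1.57},{"x":0,"y":0,"z":0,"ax":0,"ay":0,"az":-1.57},{"x":0,"y":0,"z":0,"ax":0,"ay":0,"az":-1.57},{"x":0,"y":0,"z":0,"ax":0,"ay":0,"az":-1.57},{"x":0,"y":0,"z":0,"ax":0,"ay":0,"az":-1.57},{"x":0,"y":0,"z":0,"ax":0,"ay":0,"az":-1.57},{"x":0,"y":0,"z":0,"ax":0,"ay":0,"az":-1.57},{"x":0,"y":0,"z":0,"ax":0,"ay":0,"az":-1.57},{"x":0,"y":0,"z":0,"ax":0,"ay":0,"az":-1.57},{"x":0,"y":0,"z":0,"ax":0,"ay":0,"az":-1.57},{"x":0,"y":0,"z":0,"ax":0,"ay":0,"az":-1.57}]'
python3 - <<'E'
from h import *
o=get_obs();print(np.round(o["q"],2))
P=np.array(o["eef_pos"]);Rn=rot(o["tool_rot"]);p=camera_params("wrist");im=read_camera("wrist")[:,:,::-1]
cv2.imwrite("pics/w6.png",cv2.resize(im[130:330,200:440],None,fx=3,fy=3,interpolation=2))
f=lambda v:proj(p,P+Rn.apply(v));print(f((.031,0,-.011)),f((.031,-.018,-.029)),f((.031,.018,-.029)))
go((.5147+.053*.966,-.193+.053*.259,.0735),195)
E
```

```text
t: 9.3
eef_pos: [0.5981, -0.171, 0.1333]
tool_rot: [0.001, 0.991, 0.13, 0.002]
contact_force: [0.1, -0.3, -1.0]
gripper_width: 0.411
grasp_force: 61.7
t: 10.4
eef_pos: [0.5945, -0.1712, 0.1287]
tool_rot: [-0.002, 0.607, 0.794, -0.001]
contact_force: [0.2, -0.2, -2.1]
gripper_width: 0.407
grasp_force: 61.7
t: 11.6
eef_pos: [0.5948, -0.1711, 0.1288]
tool_rot: [-0.002, -0.13, 0.992, 0.0]
contact_force: [-0.9, 0.6, -3.1]
gripper_width: 0.407
grasp_force: 61.7
[ 0.9   0.74 -1.06  1.73  0.72  1.11  1.44]
[318.45648951 201.09003899] [276.12350057 212.76731185] [360.95427236 212.75768075]
shift [ 0.0301 -0.0006  0.0557] turn [ 0.0011 -0.0033 -0.0036] dist 0.063
```

View pics/w6.png

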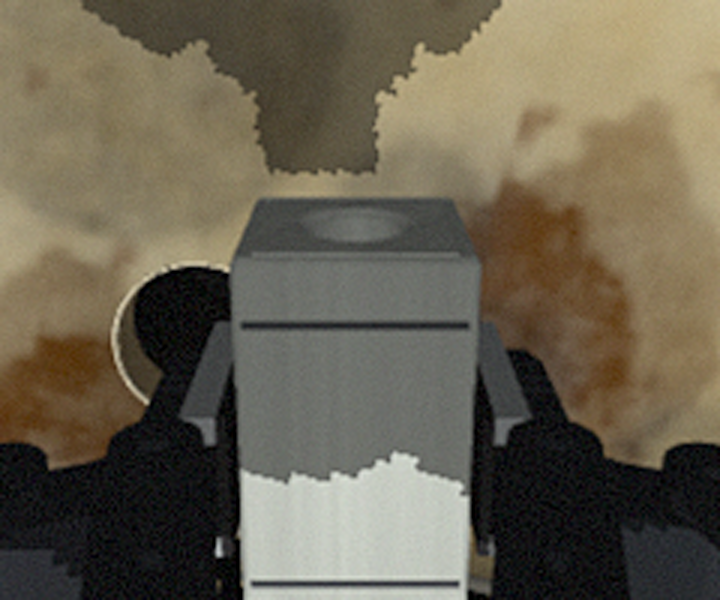

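The insert has not slipped: its face edge is still at (277–359,216). Probing this end now.

```bash
python3 -m jog '[{"x":0,"y":0,"z":0.03,"ax":0.001,"ay":-0.003,"az":-0.003},{"x":0.01,"y":-0.0005,"z":0.0555,"ax":0.001,"ay":-0.003,"az":-0.003},{"x":0.03,"y":-0.0005,"z":0.0555,"ax":0.001,"ay":-0.003,"az":-0.003},{"x":0.036,"y":-0.0005,"z":0.0555,"ax":0.001,"ay":-0.003,"az":-0.003},{"x":0.041,"y":-0.0005,"z":0.0555,"ax":0.001,"ay":-0.003,"az":-0.003},{"x":0.045,"y":-0.0005,"z":0.0555,"ax":0.001,"ay":-0.003,"az":-0.003},{"x":0.048,"y":-0.0005,"z":0.0555,"ax":0.001,"ay":-0.003,"az":-0.003},{"x":0.048,"y":-0.0005,"z":0.0555,"ax":0.001,"ay":-0.003,"az":-0.003},{"x":0.048,"y":-0.0005,"z":0.0555,"ax":0.001,"ay":-0.003,"az":-0.003}]'; python3 st.py
python3 -m jog '[{"x":0.002,"y":0,"z":0,"ax":0,"ay":0,"az":0},{"x":0.004,"y":0,"z":0,"ax":0,"ay":0,"az":0},{"x":0.006,"y":0,"z":0,"ax":0,"ay":0,"az":0},{"x":0.006,"y":0,"z":0,"ax":0,"ay":0,"az":0}]'; python3 st.py
```

```text
t: 12.55
eef_pos: [0.5506, -0.1833, 0.0754]
tool_rot: [0.001, -0.131, 0.991, -0.0]
contact_force: [-0.3, 0.4, -2.8]
gripper_width: 0.411
grasp_force: 61.6
along 0.0041 lat 0.0001 z -0.0096 F along -0.2 M [0.06 0.02 0.02]
t: 12.95
eef_pos: [0.544, -0.1851, 0.075]
tool_rot: [0.001, -0.131, 0.991, -0.0]
contact_force: [-0.5, 0.5, -0.5]
gripper_width: 0.411
grasp_force: 61.6
along -0.0027 lat 0.0001 z -0.01 F along -0.4 M [ 0.02 -0.    0.01]
```

```bash
python3 -m jog '[{"x":0.002,"y":0,"z":0.001,"ax":0,"ay":0,"az":0},{"x":0.004,"y":0,"z":0.001,"ax":0,"ay":0,"az":0},{"x":0.006,"y":0,"z":0.001,"ax":0,"ay":0,"az":0},{"x":0.008,"y":0,"z":0.001,"ax":0,"ay":0,"az":0},{"x":0.008,"y":0,"z":0.001,"ax":0,"ay":0,"az":0}]'; python3 st.py
```

```text
t: 13.45
eef_pos: [0.5363, -0.1872, 0.074]
tool_rot: [0.001, -0.131, 0.991, -0.0]
contact_force: [-0.1, -0.1, -2.0]
gripper_width: 0.41
grasp_force: 61.6
along -0.0107 lat -0.0 z -0.011 F along -0.1 M [ 0.03 -0.03 -0.04]
```

It is already deeper than the dimple with no force, so I'll carry on inwards.

```bash
python3 -m jog '[{"x":0.004,"y":0,"z":0,"ax":0,"ay":0,"az":0},{"x":0.008,"y":0,"z":0,"ax":0,"ay":0,"az":0},{"x":0.012,"y":0,"z":0,"ax":0,"ay":0,"az":0},{"x":0.016,"y":0,"z":0,"ax":0,"ay":0,"az":0},{"x":0.02,"y":0,"z":0,"ax":0,"ay":0,"az":0},{"x":0.023,"y":0,"z":0,"ax":0,"ay":0,"az":0},{"x":0.025,"y":0,"z":0,"ax":0,"ay":0,"az":0},{"x":0.025,"y":0,"z":0,"ax":0,"ay":0,"az":0}]'; python3 st.py
python3 -m jog '[{"x":0.001,"y":0,"z":0,"ax":0,"ay":0,"az":0},{"x":0.002,"y":0,"z":0,"ax":0,"ay":0,"az":0},{"x":0.003,"y":0,"z":0,"ax":0,"ay":0,"az":0},{"x":0.003,"y":0,"z":0,"ax":0,"ay":0,"az":0}]'; python3 st.py
```

```text
t: 14.25
eef_pos: [0.5122, -0.1937, 0.074]
tool_rot: [0.001, -0.131, 0.991, -0.0]
contact_force: [-0.0, -0.3, -2.4]
gripper_width: 0.411
grasp_force: 61.6
along -0.0356 lat -0.0 z -0.011 F along -0.1 M [ 0.01 -0.01 -0.03]
t: 14.65
eef_pos: [0.5094, -0.1943, 0.0739]
tool_rot: [0.001, -0.131, 0.991, -0.0]
contact_force: [0.5, 0.1, -1.3]
gripper_width: 0.414
grasp_force: 61.6
along -0.0384 lat 0.0001 z -0.0111 F along 0.6 M [-0.04  0.01  0.06]
```

```bash
python3 -m jog '[{"x":0.001,"y":0,"z":0,"ax":0,"ay":0,"az":0},{"x":0.002,"y":0,"z":0,"ax":0,"ay":0,"az":0},{"x":0.003,"y":0,"z":0,"ax":0,"ay":0,"az":0},{"x":0.004,"y":0,"z":0,"ax":0,"ay":0,"az":0},{"x":0.004,"y":0,"z":0,"ax":0,"ay":0,"az":0}]'; python3 st.py
python3 -m jog '[{"x":0.001,"y":0,"z":0,"ax":0,"ay":0,"az":0},{"x":0.002,"y":0,"z":0,"ax":0,"ay":0,"az":0},{"x":0.002,"y":0,"z":0,"ax":0,"ay":0,"az":0}]'; python3 st.py
```

```text
t: 15.15
eef_pos: [0.507, -0.195, 0.0744]
tool_rot: [0.002, -0.131, 0.991, -0.0]
contact_force: [4.6, 0.8, -4.4]
gripper_width: 0.41
grasp_force: 61.5
along -0.041 lat 0.0001 z -0.0106 F along 4.6 M [ 0.27 -1.08 -0.01]
t: 15.45
eef_pos: [0.5068, -0.195, 0.0749]
tool_rot: [0.004, -0.132, 0.991, 0.0]
contact_force: [10.1, 2.1, -6.7]
gripper_width: 0.412
grasp_force: 61.1
along -0.0411 lat 0.0001 z -0.0101 F along 10.3 M [ 0.46 -1.96 -0.03]
```

The pin touched the well floor about 37–39 mm deeper than the dimple stop, as expected. Drawing off, lifting, and turning so the well faces outward.

```bash
python3 -m jog '[{"x":-0.008,"y":0,"z":0.001,"ax":0,"ay":0,"az":0},{"x":-0.02,"y":0,"z":0.001,"ax":0,"ay":0,"az":0},{"x":-0.035,"y":0,"z":0.001,"ax":0,"ay":0,"az":0},{"x":-0.05,"y":0,"z":0.001,"ax":0,"ay":0,"az":0},{"x":-0.07,"y":0,"z":0.001,"ax":0,"ay":0,"az":0},{"x":-0.095,"y":0,"z":0,"ax":0,"ay":0,"az":0},{"x":-0.1,"y":0,"z":-0.04,"ax":0,"ay":0,"az":0},{"x":-0.1,"y":0,"z":-0.09,"ax":0,"ay":0,"az":0},{"x":-0.1,"y":0,"z":-0.14,"ax":0,"ay":0,"az":0},{"x":-0.1,"y":0,"z":-0.19,"ax":0,"ay":0,"az":0},{"x":-0.1,"y":0,"z":-0.2,"ax":0,"ay":0,"az":0}]'
python3 -m jog '[{"x":0,"y":0,"z":0,"ax":0,"ay":0,"az":1.57},{"x":0,"y":0,"z":0,"ax":0,"ay":0,"az":1.57},{"x":0,"y":0,"z":0,"ax":0,"ay":0,"az":1.57},{"x":0,"y":0,"z":0,"ax":0,"ay":0,"az":1.57},{"x":0,"y":0,"z":0,"ax":0,"ay":0,"az":1.57},{"x":0,"y":0,"z":0,"ax":0,"ay":0,"az":1.57},{"x":0,"y":0,"z":0,"ax":0,"ay":0,"az":1.57},{"x":0,"y":0,"z":0,"ax":0,"ay":0,"az":1.57},{"x":0,"y":0,"z":0,"ax":0,"ay":0,"az":1.57},{"x":0,"y":0,"z":0,"ax":0,"ay":0,"az":1.57},{"x":0,"y":0,"z":0,"ax":0,"ay":0,"az":1.57}]'
python3 -c "
from h import *
print(np.round(get_obs()['q'],2))"
```

```text
t: 16.55
eef_pos: [0.6035, -0.1681, 0.2809]
tool_rot: [0.006, -0.132, 0.991, -0.001]
contact_force: [0.8, 0.7, -1.7]
gripper_width: 0.414
grasp_force: 61.9
t: 17.65
eef_pos: [0.6001, -0.1691, 0.2734]
tool_rot: [0.0, 0.609, 0.793, 0.0]
contact_force: [-0.4, -1.1, -2.3]
gripper_width: 0.411
grasp_force: 61.7
[ 0.76  0.47 -0.81  1.6   0.36  1.23  0.14]
```

```bash
python3 -m jog '[{"x":0,"y":0,"z":-0.2,"ax":0,"ay":0,"az":1.6},{"x":0,"y":0,"z":-0.2,"ax":0,"ay":0,"az":1.6},{"x":0,"y":0,"z":-0.2,"ax":0,"ay":0,"az":1.6},{"x":0,"y":0,"z":-0.2,"ax":0,"ay":0,"az":1.6},{"x":0,"y":0,"z":-0.2,"ax":0,"ay":0,"az":1.6},{"x":0,"y":0,"z":-0.2,"ax":0,"ay":0,"az":1.6},{"x":0,"y":0,"z":-0.2,"ax":0,"ay":0,"az":1.6},{"x":0,"y":0,"z":-0.2,"ax":0,"ay":0,"az":1.6},{"x":0,"y":0,"z":-0.2,"ax":0,"ay":0,"az":1.6},{"x":0,"y":0,"z":-0.2,"ax":0,"ay":0,"az":1.6},{"x":0,"y":0,"z":-0.2,"ax":0,"ay":0,"az":1.6},{"x":0,"y":0,"z":-0.2,"ax":0,"ay":0,"az":1.6}]'
python3 -m jog '[{"x":0,"y":0,"z":0,"ax":0,"ay":0,"az":0.5},{"x":0,"y":0,"z":0,"ax":0,"ay":0,"az":0.5},{"x":0,"y":0,"z":0,"ax":0,"ay":0,"az":0.5},{"x":0,"y":0,"z":0,"ax":0,"ay":0,"az":0.5},{"x":0,"y":0,"z":0,"ax":0,"ay":0,"az":0.5}]'
python3 -c "
from h import *
o=get_obs();print(np.round(o['q'],2));print(rot(o['tool_rot']).as_matrix().round(2))"
```

```text
t: 18.85
eef_pos: [0.5999, -0.169, 0.4733]
tool_rot: [0.0, 0.993, 0.117, 0.0]
contact_force: [-0.4, -0.1, -2.0]
gripper_width: 0.41
grasp_force: 61.7
t: 19.35
eef_pos: [0.5997, -0.1693, 0.4736]
tool_rot: [-0.0, 0.991, -0.131, 0.001]
contact_force: [-0.7, -0.2, -1.9]
gripper_width: 0.413
grasp_force: 61.7
[ 0.51  0.31 -0.47  1.29  0.14  1.57 -1.77]
[[ 0.97 -0.26  0.  ]
 [-0.26 -0.97 -0.  ]
 [ 0.   -0.   -1.  ]]
```

```bash
python3 -m jog '[{"x":0.1,"y":0,"z":-0.1,"ax":0,"ay":0.8,"az":0},{"x":0.1,"y":0,"z":-0.1,"ax":0,"ay":0.8,"az":0},{"x":0.1,"y":0,"z":-0.1,"ax":0,"ay":0.8,"az":0},{"x":0.1,"y":0,"z":-0.1,"ax":0,"ay":0.8,"az":0},{"x":0.1,"y":0,"z":-0.1,"ax":0,"ay":0.8,"az":0},{"x":0.1,"y":0,"z":-0.1,"ax":0,"ay":0.8,"az":0},{"x":0.1,"y":0,"z":-0.1,"ax":0,"ay":0.8,"az":0},{"x":0.1,"y":0,"z":-0.1,"ax":0,"ay":0.8,"az":0}]'
python3 -c "
from h import *
o=get_obs();print(np.round(o['q'],2));print(rot(o['tool_rot']).as_matrix().round(2))"
```

```text
t: 20.15
eef_pos: [0.6958, -0.1958, 0.5746]
tool_rot: [0.052, 0.913, -0.121, 0.386]
contact_force: [0.1, -0.6, -1.5]
gripper_width: 0.408
grasp_force: 61.8
[ 0.61  0.05 -0.48  1.58  0.17  0.73 -1.77]
[[ 0.67 -0.26  0.69]
 [-0.18 -0.97 -0.19]
 [ 0.72  0.   -0.7 ]]
```

```bash
python3 -m jog '[{"x":0.1,"y":0,"z":0.035,"ax":0,"ay":0.77,"az":0},{"x":0.1,"y":0,"z":0.035,"ax":0,"ay":0.77,"az":0},{"x":0.1,"y":0,"z":0.035,"ax":0,"ay":0.77,"az":0},{"x":0.1,"y":0,"z":0.035,"ax":0,"ay":0.77,"az":0},{"x":0.1,"y":0,"z":0.035,"ax":0,"ay":0.77,"az":0},{"x":0.1,"y":0,"z":0.035,"ax":0,"ay":0.77,"az":0},{"x":0.1,"y":0,"z":0.035,"ax":0,"ay":0.77,"az":0},{"x":0.1,"y":0,"z":0.035,"ax":0,"ay":0.77,"az":0},{"x":0.1,"y":0,"z":0.035,"ax":0,"ay":0.77,"az":0}]'
python3 - <<'E'
from h import *
o=get_obs();print(np.round(o['q'],2));M=rot(o['tool_rot']);print(M.as_matrix().round(3))
x=M.apply([1,0,0]);c=np.cross(x,[0,0,1]);print("turn to upright",M.inv().apply(c).round(4),np.degrees(np.linalg.norm(c)))
E
```

```text
t: 21.05
eef_pos: [0.7486, -0.2285, 0.6995]
tool_rot: [0.09, 0.759, -0.128, 0.632]
contact_force: [-5.6, -9.0, 0.5]
gripper_width: 0.408
grasp_force: 61.9
[ 1.15  0.05 -1.01  1.69  1.36  0.18 -2.94]
[[ 0.168 -0.308  0.936]
 [-0.08  -0.951 -0.299]
 [ 0.983 -0.025 -0.184]]
turn to upright [ 0.      0.1843 -0.025 ] 10.656945479949833
```

Run:
```python
from h import *
A=rot([0.052, 0.913, -0.121, 0.386]);go((.696,-.196,.575),Rt=A)
# from A: yaw +70 about world z, pitched same
B=R.from_euler('z',70,degrees=True)*A
o={"tool_rot":[0.052, 0.913, -0.121, 0.386],"eef_pos":[.696,-.196,.575]};go((.6,.03,.6),Rt=B,o=o)
```

```text
shift [-0.1337 -0.0116 -0.036 ] turn [ 0.0321 -0.5856 -0.047 ] dist 0.139
shift [-0.0875 -0.1931 -0.1265] turn [ 0.8766  0.0019 -0.851 ] dist 0.247
```

```bash
python3 -m jog '[{"x":-0.134,"y":-0.012,"z":-0.036,"ax":0.03,"ay":-0.585,"az":-0.047},{"x":-0.134,"y":-0.012,"z":-0.036,"ax":0.03,"ay":-0.585,"az":-0.047},{"x":-0.134,"y":-0.012,"z":-0.036,"ax":0.03,"ay":-0.585,"az":-0.047},{"x":-0.134,"y":-0.012,"z":-0.036,"ax":0.03,"ay":-0.585,"az":-0.047},{"x":-0.134,"y":-0.012,"z":-0.036,"ax":0.03,"ay":-0.585,"az":-0.047},{"x":-0.134,"y":-0.012,"z":-0.036,"ax":0.03,"ay":-0.585,"az":-0.047},{"x":-0.134,"y":-0.012,"z":-0.036,"ax":0.03,"ay":-0.585,"az":-0.047},{"x":-0.134,"y":-0.012,"z":-0.036,"ax":0.03,"ay":-0.585,"az":-0.047}]'
python3 - <<'E'
from h import *
o=get_obs();print(np.round(o['q'],2));M=rot(o['tool_rot']);print(M.as_matrix().round(2))
B=R.from_euler('z',70,degrees=True)*rot([0.052, 0.913, -0.121, 0.386]);go((.6,.03,.6),Rt=B)
E
```

```text
t: 21.85
eef_pos: [0.697, -0.18, 0.5888]
tool_rot: [0.057, 0.911, -0.111, 0.394]
contact_force: [0.3, -0.3, -1.4]
gripper_width: 0.411
grasp_force: 61.8
[ 1.15  0.11 -1.11  1.55  0.33  0.75 -1.87]
[[ 0.66 -0.25  0.71]
 [-0.16 -0.97 -0.19]
 [ 0.73  0.02 -0.68]]
shift [-0.0891 -0.1793 -0.1163] turn [ 0.8834 -0.0055 -0.8224] dist 0.232
```

```bash
python3 -m jog '[{"x":-0.09,"y":-0.18,"z":-0.116,"ax":0.88,"ay":0,"az":-0.82},{"x":-0.09,"y":-0.18,"z":-0.116,"ax":0.88,"ay":0,"az":-0.82},{"x":-0.09,"y":-0.18,"z":-0.116,"ax":0.88,"ay":0,"az":-0.82},{"x":-0.09,"y":-0.18,"z":-0.116,"ax":0.88,"ay":0,"az":-0.82},{"x":-0.09,"y":-0.18,"z":-0.116,"ax":0.88,"ay":0,"az":-0.82},{"x":-0.09,"y":-0.18,"z":-0.116,"ax":0.88,"ay":0,"az":-0.82},{"x":-0.09,"y":-0.18,"z":-0.116,"ax":0.88,"ay":0,"az":-0.82},{"x":-0.09,"y":-0.18,"z":-0.116,"ax":0.88,"ay":0,"az":-0.82},{"x":-0.09,"y":-0.18,"z":-0.116,"ax":0.88,"ay":0,"az":-0.82},{"x":-0.09,"y":-0.18,"z":-0.116,"ax":0.88,"ay":0,"az":-0.82}]'
cat > up.py <<'E'
from h import *
o=get_obs();print(np.round(o['q'],2));M=rot(o['tool_rot']);print(M.as_matrix().round(3))
x=M.apply([1,0,0]);c=np.cross(x,[0,0,1]);n=np.linalg.norm(c);print("turn to upright",M.inv().apply(c/n*np.arcsin(n)).round(4),np.degrees(np.arcsin(n)),"up in tool",M.inv().apply([0,0,1]).round(2))
E
python3 up.py
```

```text
t: 22.85
eef_pos: [0.5999, 0.0284, 0.5962]
tool_rot: [-0.178, 0.818, 0.423, 0.348]
contact_force: [0.2, -0.6, -1.9]
gripper_width: 0.412
grasp_force: 61.8
[ 1.1   0.11 -0.96  1.51 -0.65  1.23 -0.34]
[[ 0.401  0.815  0.419]
 [ 0.568 -0.58   0.585]
 [ 0.719  0.004 -0.695]]
turn to upright [-0.      0.768   0.0039] 44.0026208496559 up in tool [ 0.72  0.   -0.69]
```

```bash
python3 -m jog '[{"x":0.036,"y":0,"z":-0.035,"ax":0,"ay":0.768,"az":0.004},{"x":0.036,"y":0,"z":-0.035,"ax":0,"ay":0.768,"az":0.004},{"x":0.036,"y":0,"z":-0.035,"ax":0,"ay":0.768,"az":0.004},{"x":0.036,"y":0,"z":-0.035,"ax":0,"ay":0.768,"az":0.004},{"x":0.036,"y":0,"z":-0.035,"ax":0,"ay":0.768,"az":0.004},{"x":0.036,"y":0,"z":-0.035,"ax":0,"ay":0.768,"az":0.004},{"x":0.036,"y":0,"z":-0.035,"ax":0,"ay":0.768,"az":0.004},{"x":0.036,"y":0,"z":-0.035,"ax":0,"ay":0.768,"az":0.004}]'
python3 up.py
```

```text
t: 23.65
eef_pos: [0.6056, 0.0237, 0.6455]
tool_rot: [-0.325, 0.631, 0.328, 0.624]
contact_force: [-0.6, 1.8, -2.2]
gripper_width: 0.406
grasp_force: 63.1
[ 1.56  0.36 -1.41  1.82 -1.37  1.04  0.33]
[[ 0.007  0.819  0.574]
 [ 0.009 -0.574  0.819]
 [ 1.    -0.001 -0.011]]
turn to upright [ 0.      0.0112 -0.0008] 0.645958846938036 up in tool [ 1.   -0.   -0.01]
```

```bash
python3 -m jog '[{"x":0.03,"y":0.01,"z":0.01,"ax":0,"ay":0.01,"az":0},{"x":0.06,"y":0.02,"z":0.02,"ax":0,"ay":0.01,"az":0},{"x":0.1,"y":0.04,"z":0.03,"ax":0,"ay":0.01,"az":0},{"x":0.1,"y":0.04,"z":0.03,"ax":0,"ay":0.01,"az":0},{"x":0.1,"y":0.04,"z":0.03,"ax":0,"ay":0.01,"az":0}]'
python3 up.py
```

```text
t: 24.15
eef_pos: [0.6552, 0.032, 0.7473]
tool_rot: [-0.327, 0.626, 0.33, 0.626]
contact_force: [-0.1, 0.4, -1.9]
gripper_width: 0.411
grasp_force: 62.8
[ 1.4   0.35 -1.35  1.57 -1.28  1.01  0.1 ]
[[-0.003  0.823  0.568]
 [ 0.004 -0.568  0.823]
 [ 1.     0.005 -0.002]]
turn to upright [0.     0.002  0.0049] 0.305389266166791 up in tool [ 1.  0. -0.]
```

Off the joint limits and upright to 0.3°. I'll let it settle and check with a picture before handing in.

```bash
python3 -m jog '[{"x":0,"y":0,"z":0,"ax":0,"ay":0.002,"az":0.003},{"x":0,"y":0,"z":0,"ax":0,"ay":0.002,"az":0.003},{"x":0,"y":0,"z":0,"ax":0,"ay":0.002,"az":0.003},{"x":0,"y":0,"z":0,"ax":0,"ay":0.002,"az":0.003}]'
python3 up.py
python3 - <<'E'
from h import *
a=read_camera("wrist")[130:330,200:440,::-1];b=read_camera("top")[:,:,::-1]
cv2.imwrite("pics/f.png",np.hstack([cv2.resize(a,(400,333)),cv2.resize(b,(400,250))[:, :] if 0 else cv2.copyMakeBorder(cv2.resize(b,(400,250)),0,83,0,0,0)]))
E
```

```text
t: 24.55
eef_pos: [0.6555, 0.0277, 0.7453]
tool_rot: [-0.328, 0.627, 0.326, 0.627]
contact_force: [0.4, -0.4, -1.5]
gripper_width: 0.409
grasp_force: 62.8
[ 1.41  0.35 -1.35  1.58 -1.28  1.01  0.1 ]
[[ 0.001  0.821  0.571]
 [-0.002 -0.571  0.821]
 [ 1.    -0.003  0.001]]
turn to upright [ 0.     -0.0012 -0.0026] 0.16616935092776586 up in tool [ 1. -0.  0.]
```

View pics/f.png

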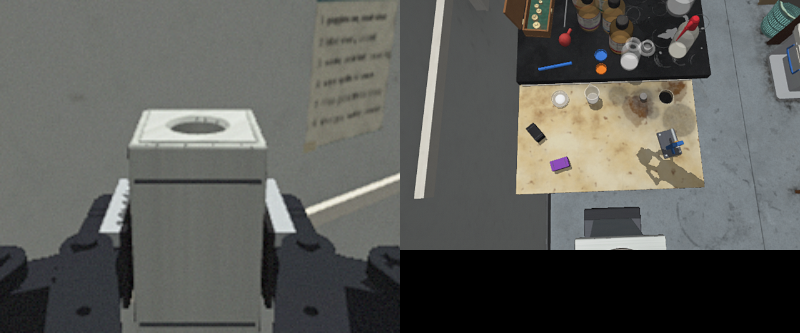

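The wrist view shows the well mouth facing up at (197,125), held straight between the pads. The top view shows the dish, beaker and stopper where they were.

```bash
python3 -c "
from station import *
print(hand_in())"
```

```text
the job is handed in; nothing more can be done
None
```

The well was found by feel on the gauge pin (the other end stopped at dimple depth), and I handed the job in at about 25 s with the insert held about 70 cm above the bench, well facing up to within about 0.2°; the hand-in gave no verdict.

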